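# Load a clock's wheels into the cleaning carrier

## Task

Load the clock's parts into the four baskets of the grey cleaning carrier: the three spoked, toothed wheels go into the round baskets by size (largest wheel in the largest, middle in the middle, smallest in the smallest) and the toothed mainspring barrel into the square one. Set each down, without dropping it, flat on the basket's floor with its arbor up. Leave the solid uncut wheel blank and the plain drum without teeth where they are.

Things in the scene. Friction and masses are not known exactly. Their poses are not given: they have to be found in the camera images.
- large_wheel: The largest clock wheel: brass, toothed rim, four open spokes, outside diameter 70 mm, 5 mm thick, lying flat on the bench, loose, with a plain steel arbor (10 mm diameter, to grip) standing up from its middle. Origin: centre of its underside; z is up along the arbor; yaw does not matter. The hub (diameter 14 mm) ends 8 mm and the arbor 36 mm above the underside. About 90 g.
- middle_wheel: The middle-sized clock wheel: brass, toothed rim, four open spokes, outside diameter 54 mm, 5 mm thick, lying flat on the bench, loose, with a plain steel arbor (10 mm diameter, to grip) standing up from its middle. Origin: centre of its underside; z is up along the arbor; yaw does not matter. The hub (diameter 14 mm) ends 8 mm and the arbor 36 mm above the underside. About 65 g.
- small_wheel: The smallest clock wheel: brass, toothed rim, four open spokes, outside diameter 40 mm, 5 mm thick, lying flat on the bench, loose, with a plain steel arbor (10 mm diameter, to grip) standing up from its middle. Origin: centre of its underside; z is up along the arbor; yaw does not matter. The hub (diameter 14 mm) ends 8 mm and the arbor 36 mm above the underside. About 45 g.
- barrel: Mainspring barrel: a closed brass drum (diameter 40 mm, top 22 mm above the underside) with a toothed flange (diameter 60 mm, 5 mm thick) round its foot, lying flat on the bench, loose, with a plain steel arbor (10 mm diameter, to grip) standing up from its middle. Origin: centre of its underside; z is up along the arbor; yaw does not matter. The arbor ends 53 mm above the underside. About 200 g.
- blank_wheel: Look-alike, not to be moved: uncut wheel blank, a solid brass disc without teeth or spokes, diameter 54 mm, 5 mm thick, with a steel arbor of diameter 10 mm ending 36 mm above the bench. Origin: centre of its underside. Loose.
- plain_drum: Look-alike, not to be moved: plain brass drum without a toothed flange, diameter 52 mm, 22 mm high, with a steel arbor of diameter 10 mm ending 53 mm above the bench. Origin: centre of its underside. Loose.
- large_basket: The largest of the three round baskets: steel, fixed to the carrier, inner diameter 92 mm, wall 3 mm, origin at the centre of its underside; its inner floor is 3 mm and its rim 16 mm above the origin; z is up. The four baskets stand two by two, 106 mm apart, in changing order, on a fixed grey carrier 216 mm square, 6 mm thick, edge 12 mm high.
- middle_basket: The middle-sized of the three round baskets: steel, fixed to the carrier, inner diameter 72 mm, wall 3 mm, origin at the centre of its underside; its inner floor is 3 mm and its rim 16 mm above the origin; z is up.
- small_basket: The smallest of the three round baskets: steel, fixed to the carrier, inner diameter 56 mm, wall 3 mm, origin at the centre of its underside; its inner floor is 3 mm and its rim 16 mm above the origin; z is up.
- square_basket: The only square basket: steel, fixed to the same carrier, 86 mm square outside, wall 3 mm, inner width 80 mm; origin at the centre of its underside; its inner floor is 3 mm and its rim 16 mm above the origin; z is up.
Mind the look-alikes: they are no part of the job. What is shaped like the small_wheel but blue is not meant. Leave any black look-alike of the large_wheel alone.

How it is judged:
By the outcome, as a careful person would: the job done as asked, in the order asked, and still so for the second after the job is handed in, with the robot touching nothing.
It also fails if it takes over 96 s, if anything falls off the work surface, if the arm or the gripper's body presses on something with over 40 N, if the wrist force passes 120 N, or if a joint passes its speed limit or range.

## Robot

A 6-joint arm with a two-finger parallel gripper is mounted at the origin on the work surface. World frame = base frame: x ahead of the robot, y to its left, z up, the work surface at z = 0. Lengths are in m, angles in rad, forces in N, time in s.
With the tool pointing down it reaches from about 0.375 to 0.975 m from the base axis. Payload 3.8 kg.
Tool frame: the origin (TCP) lies on the centre line of the jaws, within the pads' length; the fingertips stand 25 mm ahead of it and the grasp point (between the pads) lies 6 mm ahead of it (tip_extent is the distance from the TCP to the fingertips, in m); z points along the fingers, y is the line along which they close (so a half turn about z gives the same grasp; the last joint's range is limited). The gripper opens to 88 mm and grips with 3 to 60 N. Pads are 18 mm wide; open, the fingers measure 123 mm over their backs; the gripper's body (75 mm by 187 mm) begins 45 mm behind the grasp point.
Start: joints at [1.102, 0.264, 1.604, -0, 1.274, -0.037], TCP at [0.282, 0.613, 0.226] pointing down, gripper open.
Joint ranges: [-2.63, 2.63], [-0.94, 2.18], [0.31, 2.57], [-1.31, 4.45], [0, 2.66], [-2.55, 2.55]. Speed limits (rad/s): [2.57, 2.57, 3.14, 3.14, 3.14, 3.14].

## Interface

Orientations are given as a unit quaternion [x, y, z, w].
In Python, from plant import get_obs, camera, close_job, tip_extent gives the robot as it stands.
- The arm moves only by the tool move_arm, never from a script. Its arguments are lists of equal length, an entry for each row: "translation": the shift along the tool's x, y, z in units of 25 mm (1.0 is 25 mm), a list of three; "rot": the turn, a rotation vector about the tool's x, y, z in units of 8 degrees (1.0 is 8 degrees), a list of three. In form: {"translation": [[tx, ty, tz], ...], "rot": [[wx, wy, wz], ...]}. A call has 1 to 8 rows; each row shifts and turns the commanded pose from where the row before left it, along the tool's axes as they then stand; what a row does not reach is not made up. A row lasts 1/10 s, in which the tool goes at most 50 mm and 8.59 degrees, less where a joint would pass 70% of its speed; a pose out of reach is approached as far as the arm can. A call is refused whole if a number of a shift passes 1 or a number of a turn 1, either way. A call with a gripper value outside its range is refused whole. "hand" is the finger opening in mm, from 0 to 88.1, set as the call begins (left out, the last holds). The fingers move at their own pace and stop on an object; "newtons" is the grip in N (left out, the last holds). Time passes only in rows, so rows that do not move let the fingers close. It gives the time, the measured TCP pose, the force, the opening and the grip force at its end, in the units of the state.
- get_obs(): the state, without advancing time (a new reading comes with each control period).
- camera(name): name is "side" or "top" or "wrist"; returns a dict with "pixels" (480x640x3 uint8, red, green, blue), "fovy" (degrees; the focal length in pixels is half the picture's height over the tangent of half this angle, whatever the lens; pixels are square), "cx", "cy" (the principal point, pixels), "D" ([k1, k2, p1, p2, k3] as OpenCV has them; the pictures are not rectified), "eye" and "orientation" of the camera in the world. Camera axes: x right, y down, z forward; pixel columns grow to the right and rows downward; lengths in m; the calibration is good to about 2 mm. A picture is of the moment at which its call begins. There is no depth.
- close_job(): hands the job in; it is judged then, once.
The state is a dict: "t": time; "qpos": joint angles; "qd": joint speeds; "joint_torque": joint torques, N m; "tcp_pos": TCP position; "eef_rot": TCP orientation; "force": force on the tool from outside, world axes, zero at the start; "wrist_torque": the same for the moment, N m; "width": opening from 0.0 (shut) to 1.0 (fully open); "finger_force": force on a finger pad.
Only numpy, scipy, OpenCV 4.12 (cv2) and the standard library are available. Lean on these libraries where they do the work, as an engineer would, in place of code of your own. Each camera call takes 0.05 s, during which the arm holds its last target. There are 200 camera calls.

## Working session

There is one attempt and no reset: what is moved stays moved. The work goes in short steps, Python scripts to look and compute and a tool call to move; the robot and the scene stay as the last step left them, time stands still between calls to the robot, and variables do not carry over. Pictures are saved under pics/ and viewed, at most 14 in all, crops included, and the job is handed in when it is done.

Besides the shell and the picture viewer there is one more tool, called as a command line: name --argument value ..., lists and objects as JSON in quotes. move_arm: Moves the arm, as the interface text tells. Its arguments: {"type":"object","properties":{"translation":{"type":"array","items":{"type":"array","items":{"type":"number"}}},"rot":{"type":"array","items":{"type":"array","items":{"type":"number"}}},"hand":{"type":"number"},"newtons":{"type":"number"}},"required":["translation","rot"]}

```bash
ls; mkdir -p pics; cat > h.py <<'E'
import numpy as np, cv2, pickle
from scipy.spatial.transform import Rotation as R
from plant import get_obs, camera, close_job, tip_extent
def snap(n,f):
    c=camera(n); cv2.imwrite(f'pics/{f}.png',c['pixels'][:,:,::-1]); pickle.dump(c,open(f'pics/{f}.pkl','wb')); return c
def load(f): return pickle.load(open(f'pics/{f}.pkl','rb'))
def K(c):
    f=240/np.tan(np.radians(c['fovy'])/2); return np.array([[f,0,c['cx']],[0,f,c['cy']],[0,0,1.]])
def rot(c):
    o=np.array(c['orientation'],float); return R.from_quat(o).as_matrix() if o.size==4 else o.reshape(3,3)
def ray(c,p):
    u=cv2.undistortPoints(np.array([[p]],float),K(c),np.array(c['D'],float))[0,0]
    return np.array(c['eye']),rot(c)@np.array([u[0],u[1],1.])
def onz(c,p,z):
    e,d=ray(c,p); return e+d*(z-e[2])/d[2]
def tri(l):
    A=np.zeros((3,3));b=np.zeros(3)
    for c,p in l:
        e,d=ray(c,p);d=d/np.linalg.norm(d);M=np.eye(3)-np.outer(d,d);A+=M;b+=M@e
    X=np.linalg.solve(A,b); return X,[np.round(1000*np.linalg.norm((np.eye(3)-np.outer(d,d)/(d@d))@(X-e)),1) for e,d in [ray(c,p) for c,p in l]]
def proj(c,X):
    r=rot(c); return cv2.projectPoints(np.array([X],float),cv2.Rodrigues(r.T)[0],-r.T@np.array(c['eye']),K(c),np.array(c['D'],float))[0][0,0]
E
python3 - <<'E'
from h import *
for n in ['top','side','wrist']:
    c=snap(n,n+'0'); print(n,{k:c[k] for k in c if k!='pixels'})
print(get_obs(),tip_extent)
E
```

```text
pics
top {'fovy': 48.25881294706304, 'cx': 318.2255573027173, 'cy': 246.50473576775616, 'D': array([0.02926413, 0.        , 0.        , 0.        , 0.        ]), 'eye': array([ 0.41552345, -0.03563475,  1.21544887]), 'orientation': array([ 0.71458815, -0.69609145,  0.04615515, -0.05186683])}
side {'fovy': 42.516513037046664, 'cx': 313.888968426382, 'cy': 240.86334807227018, 'D': array([-0.02043756,  0.        ,  0.        ,  0.        ,  0.        ]), 'eye': array([ 0.43238655, -0.78427648,  0.76909729]), 'orientation': array([ 0.91455926, -0.08355247,  0.03561276, -0.3941219 ])}
wrist {'fovy': 67.96365979241278, 'cx': 318.0286024799866, 'cy': 243.54108149809795, 'D': array([-0.02807074,  0.        ,  0.        ,  0.        ,  0.        ]), 'eye': array([0.20973518, 0.64620123, 0.38364904]), 'orientation': array([0.83174855, 0.53276957, 0.08315292, 0.13204743])}
{'t': 0.15, 'qpos': array([ 1.10211935e+00,  2.64594097e-01,  1.60504304e+00, -2.23468011e-05,
        1.27374344e+00, -3.68691552e-02]), 'qd': array([-0.00138515, -0.00252793, -0.00038864,  0.00120509,  0.00094231,
        0.00018477]), 'joint_torque': array([ 1.35009715e-03, -5.02845919e+01, -3.57468545e+01,  7.29226554e-02,
        2.49034358e-02, -8.20181572e-05]), 'tcp_pos': array([0.28222292, 0.61252704, 0.22457395]), 'eef_rot': array([ 2.14227152e-01,  9.76783460e-01, -8.68224929e-04, -2.13228997e-04]), 'force': array([-0.38866181,  0.23050363, -0.34491641]), 'wrist_torque': array([-0.01063214, -0.01300548, -0.03533909]), 'finger_force': 0.0, 'width': 1.0024093831638552} 0.025
```

View pics/top0.png

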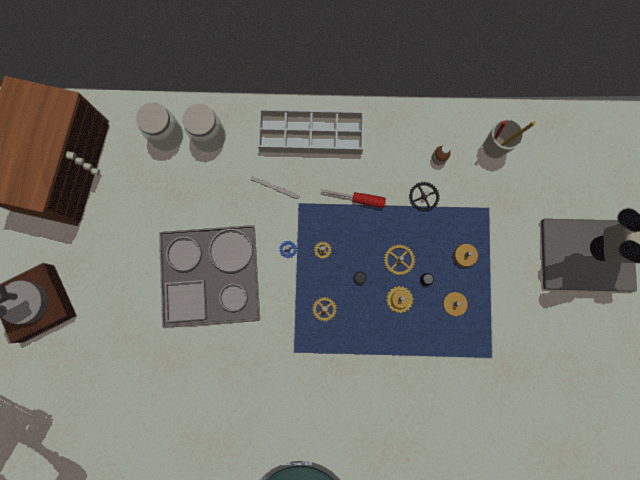

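View pics/side0.png

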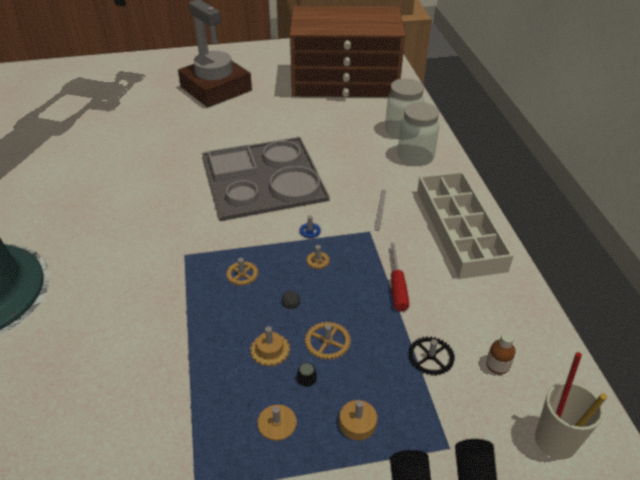

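Top view: gold small wheel (323,250), middle wheel (324,309), large wheel (399,259), toothed barrel (400,299). Look-alikes are the blank (456,304), plain drum (466,255), blue small wheel (288,249) and black large wheel (424,196). Carrier: large basket (231,251), middle (184,253), small (233,297), square (185,300). I'll confirm these in enlarged crops.

```bash
python3 - <<'E'
import cv2
a=cv2.imread('pics/top0.png')[215:335,275:485]; b=cv2.imread('pics/side0.png')[210:450,190:470]
c=cv2.imread('pics/top0.png')[215:335,150:270]; d=cv2.imread('pics/side0.png')[130:225,195:335]
cv2.imwrite('pics/c1.png',cv2.resize(a,None,fx=3.8,fy=3.8,interpolation=cv2.INTER_CUBIC))
cv2.imwrite('pics/c2.png',cv2.resize(b,None,fx=2.5,fy=2.5,interpolation=cv2.INTER_CUBIC))
c=cv2.resize(c,(480,480),interpolation=cv2.INTER_CUBIC)[:,:400] if 0 else cv2.resize(c,(400,400),interpolation=cv2.INTER_CUBIC)
d=cv2.resize(d,(400,271),interpolation=cv2.INTER_CUBIC); d=cv2.copyMakeBorder(d,0,129,0,0,cv2.BORDER_CONSTANT)
cv2.imwrite('pics/c3.png',cv2.hconcat([c,d]))
E
```

```text
(no output)
```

View pics/c1.png

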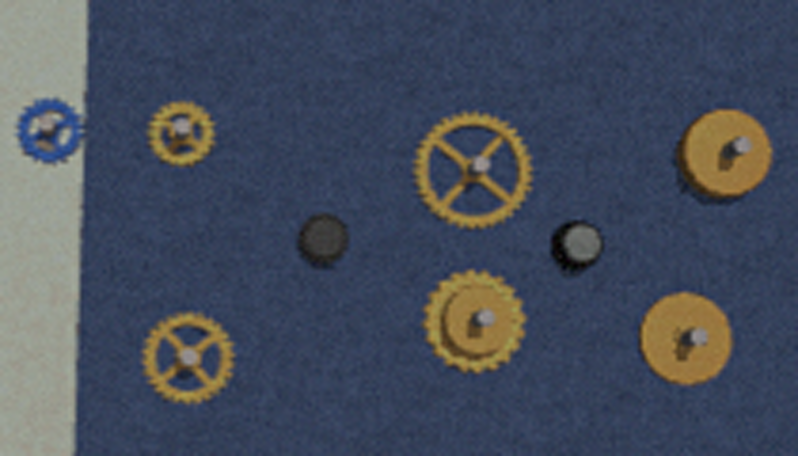

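View pics/c2.png

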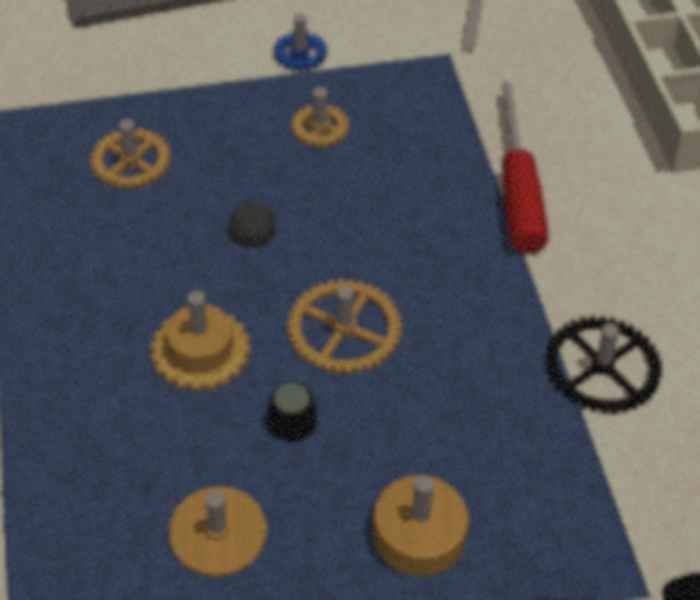

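View pics/c3.png

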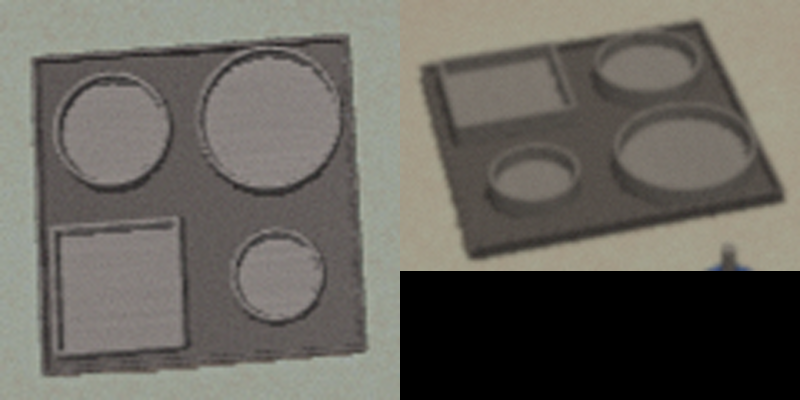

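Crop check: the two spoked gold wheels and the large one are toothed. Barrel (486,318 in the crop) has a toothed flange. The blank and the drum are plain, and the blue and black wheels are excluded. Two black stubs also stand on the mat at (323,240) and (577,243). Next I triangulate.

```bash
cat > m.py <<'E'
from h import *
t=load('top0');s=load('side0')
f=lambda p,k,o:((p[0]+.5)/k-.5+o[0],(p[1]+.5)/k-.5+o[1])
c1=lambda p:f(p,3.8,(275,215)); c2=lambda p:f(p,2.5,(190,210))
c3=lambda p:f(p,10/3,(150,215)); c4=lambda p:f((p[0]-400,p[1]),400/140,(195,130))
for n,a,b,base in [('small',(182,125),(320,92),(181,133)),('mid',(190,355),(127,125),(189,358)),('large',(481,163),(346,291),(473,170)),('barrel',(486,318),(197,297),(474,321)),('stubL',(324,238),(252,210),None),('stubR',(582,243),(292,396),None),('blank',(699,337),(217,497),None),('drum',(742,145),(424,483),None)]:
    X,e=tri([(t,c1(a)),(s,c2(b))]); print(n,X.round(4),e, onz(t,c1(base),.005).round(4) if base else '')
P=[]
for n,a,b in [('L',(270,120),(684,149)),('M',(112,130),(649,63)),('S',(277,276),(534,174)),('Q',(118,287),(506,86))]:
    X,e=tri([(t,c3(a)),(s,c4(b))]); g=onz(t,c3(a),.022); P.append(g); print(n,X.round(4),e,g.round(4),onz(s,c4(b),.022).round(4))
for i,j in [(0,1),(0,2),(1,3),(2,3)]: print(np.linalg.norm(P[i]-P[j]))
E
python3 m.py
```

```text
small [ 0.5775 -0.0334  0.0334] [np.float64(0.9), np.float64(0.9)] [ 0.5774 -0.033   0.005 ]
mid [ 0.4438 -0.0415  0.0336] [np.float64(0.9), np.float64(0.9)] [ 0.4436 -0.0411  0.005 ]
large [ 0.56   -0.2083  0.0346] [np.float64(0.4), np.float64(0.4)] [ 0.5597 -0.2079  0.005 ]
barrel [ 0.4696 -0.2092  0.0505] [np.float64(0.1), np.float64(0.1)] [ 0.4698 -0.2089  0.005 ]
stubL [ 0.5156 -0.1187  0.0182] [np.float64(0.0), np.float64(0.0)] 
stubR [ 0.516  -0.2691  0.0229] [np.float64(0.2), np.float64(0.2)] 
blank [ 0.4632 -0.3338  0.0341] [np.float64(0.2), np.float64(0.2)] 
drum [ 0.5724 -0.3554  0.0503] [np.float64(0.3), np.float64(0.3)] 
L [0.5682 0.1738 0.0162] [np.float64(0.0), np.float64(0.0)] [0.5676 0.1728 0.022 ] [0.5672 0.1664 0.022 ]
M [0.559  0.2803 0.0157] [np.float64(0.2), np.float64(0.2)] [0.558  0.2787 0.022 ] [0.5581 0.2715 0.022 ]
S [0.4633 0.1636 0.0174] [np.float64(0.1), np.float64(0.1)] [0.463  0.1629 0.022 ] [0.4632 0.1579 0.022 ]
Q [0.4532 0.2695 0.0167] [np.float64(0.0), np.float64(0.0)] [0.4531 0.2681 0.022 ] [0.4531 0.2621 0.022 ]
0.1063409169048857
0.10501840037874545
0.10550704332551125
0.10571536635307094
```

move_arm --translation '[[0,-1,1],[0,-1,1],[0,-1,1],[0,-1,0],[0,-1,0],[0,-1,0],[0,-1,0],[0,-1,0]]' --rot '[[0,0,-0.77],[0,0,-0.77],[0,0,-0.77],[0,0,-0.78],[0,0,0],[0,0,0],[0,0,0],[0,0,0]]' --hand 30 --newtons 20

```text
t: 0.95
tcp_pos: [0.2557, 0.4161, 0.1503]
eef_rot: [0.0, 1.0, -0.0, -0.0]
force: [0.1, 0.0, -0.2]
width: 0.344
finger_force: 0.0
```

move_arm --translation '[[-1,-1,0],[-1,-1,0],[-1,-1,0],[-1,-1,0],[-1,-1,0],[-1,-1,0],[-1,-1,0],[-1,-1,0]]' --rot '[[0,0,0],[0,0,0],[0,0,0],[0,0,0],[0,0,0],[0,0,0],[0,0,0],[0,0,0]]'

```text
t: 1.75
tcp_pos: [0.4565, 0.216, 0.1505]
eef_rot: [0.0, 1.0, 0.0, -0.0]
force: [-0.2, 0.5, -0.1]
width: 0.339
finger_force: 0.0
```

```bash
python3 - <<'E'
from h import *
c=snap('wrist','w1'); print(get_obs()['tcp_pos'],c['eye'],rot(c)[:,2])
E
```

```text
[0.46011308 0.213116   0.15083629] [0.37662704 0.2161426  0.30970405] [ 0.30791667 -0.00098271 -0.95141282]
```

View pics/w1.png

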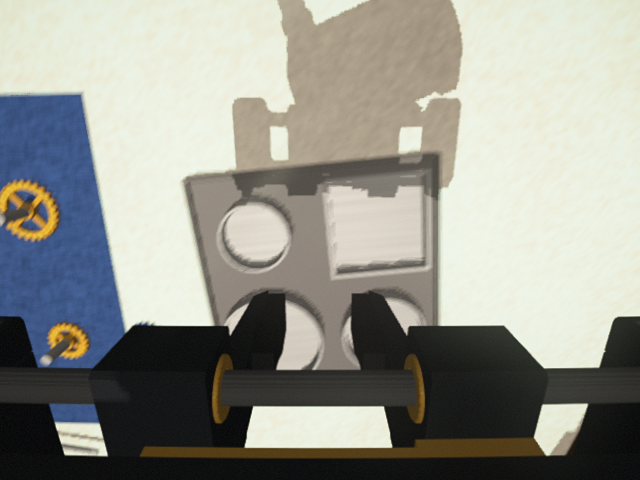

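The wrist view shows the small basket's rim centred at about (254,235) and the square basket at about (381,222). The fingers are ahead, over the large and middle baskets.

```bash
python3 - <<'E'
from m import *
w=load('w1')
print('--')
for a,b,p in [((277,276),(534,174),(254,235)),((118,287),(506,86),(381,223))]:
    for l in ([(t,c3(a)),(w,p)],[(s,c4(b)),(w,p)],[(t,c3(a)),(s,c4(b)),(w,p)]): X,e=tri(l); print(X.round(4),e)
    print([onz(w,p,z).round(4) for z in (.016,.022)])
E
```

```text
small [ 0.5775 -0.0334  0.0334] [np.float64(0.9), np.float64(0.9)] [ 0.5774 -0.033   0.005 ]
mid [ 0.4438 -0.0415  0.0336] [np.float64(0.9), np.float64(0.9)] [ 0.4436 -0.0411  0.005 ]
large [ 0.56   -0.2083  0.0346] [np.float64(0.4), np.float64(0.4)] [ 0.5597 -0.2079  0.005 ]
barrel [ 0.4696 -0.2092  0.0505] [np.float64(0.1), np.float64(0.1)] [ 0.4698 -0.2089  0.005 ]
stubL [ 0.5156 -0.1187  0.0182] [np.float64(0.0), np.float64(0.0)] 
stubR [ 0.516  -0.2691  0.0229] [np.float64(0.2), np.float64(0.2)] 
blank [ 0.4632 -0.3338  0.0341] [np.float64(0.2), np.float64(0.2)] 
drum [ 0.5724 -0.3554  0.0503] [np.float64(0.3), np.float64(0.3)] 
L [0.5682 0.1738 0.0162] [np.float64(0.0), np.float64(0.0)] [0.5676 0.1728 0.022 ] [0.5672 0.1664 0.022 ]
M [0.559  0.2803 0.0157] [np.float64(0.2), np.float64(0.2)] [0.558  0.2787 0.022 ] [0.5581 0.2715 0.022 ]
S [0.4633 0.1636 0.0174] [np.float64(0.1), np.float64(0.1)] [0.463  0.1629 0.022 ] [0.4632 0.1579 0.022 ]
Q [0.4532 0.2695 0.0167] [np.float64(0.0), np.float64(0.0)] [0.4531 0.2681 0.022 ] [0.4531 0.2621 0.022 ]
0.1063409169048857
0.10501840037874545
0.10550704332551125
0.10571536635307094
--
[0.4624 0.1624 0.0229] [np.float64(0.6), np.float64(0.6)]
[0.4631 0.1613 0.0192] [np.float64(0.1), np.float64(0.1)]
[0.4631 0.1622 0.0191] [np.float64(1.2), np.float64(0.4), np.float64(0.9)]
[array([0.4639, 0.1607, 0.016 ]), array([0.4622, 0.1618, 0.022 ])]
[0.4532 0.2695 0.0165] [np.float64(0.1), np.float64(0.1)]
[0.4532 0.2694 0.0168] [np.float64(0.1), np.float64(0.1)]
[0.4532 0.2694 0.0167] [np.float64(0.1), np.float64(0.1), np.float64(0.1)]
[array([0.4533, 0.2695, 0.016 ]), array([0.4517, 0.2684, 0.022 ])]
```

move_arm --translation '[[-0.5,-1,0],[-0.5,-1,0],[-0.5,-1,0],[-0.5,-1,0],[-0.5,-1,0],[-0.5,-1,0],[-0.5,-1,0],[-0.5,-1,0]]' --rot '[[0,0,0],[0,0,0],[0,0,0],[0,0,0],[0,0,0],[0,0,0],[0,0,0],[0,0,0]]'

```text
t: 2.6
tcp_pos: [0.5559, 0.0164, 0.1504]
eef_rot: [0.0, 1.0, 0.0, -0.0]
force: [-0.6, -0.4, 0.6]
width: 0.338
finger_force: 0.0
```

move_arm --translation '[[0,-1,0],[0,-1,0],[0,-1,0],[0,-1,0],[0,-1,0],[0,-1,0],[0,-1,0],[0,-1,0]]' --rot '[[0,0,0],[0,0,0],[0,0,0],[0,0,0],[0,0,0],[0,0,0],[0,0,0],[0,0,0]]'

```text
t: 3.4
tcp_pos: [0.5554, -0.1835, 0.1503]
eef_rot: [0.0, 1.0, 0.0, -0.0]
force: [0.4, -0.2, 1.3]
width: 0.338
finger_force: 0.0
```

move_arm --translation '[[0,-0.8,1],[0,0,1],[0,0,0]]' --rot '[[0,0,0],[0,0,0],[0,0,0]]'

```text
t: 3.7
tcp_pos: [0.5523, -0.2019, 0.0965]
eef_rot: [0.001, 1.0, 0.002, -0.004]
force: [-0.3, 0.6, -1.0]
width: 0.339
finger_force: 0.0
```

```bash
python3 - <<'E'
from h import *
c=snap('wrist','w2'); o=get_obs(); print(o['tcp_pos'],o['eef_rot'])
for z in (.036,.005): print(proj(c,(0.5598,-0.208,z)))
E
```

```text
[ 0.55363441 -0.20197068  0.09839797] [ 4.56204519e-04  9.99996345e-01  1.07573991e-03 -2.43804992e-03]
[308.76659459 267.5232392 ]
[309.70304211 252.34529331]
```

View pics/w2.png

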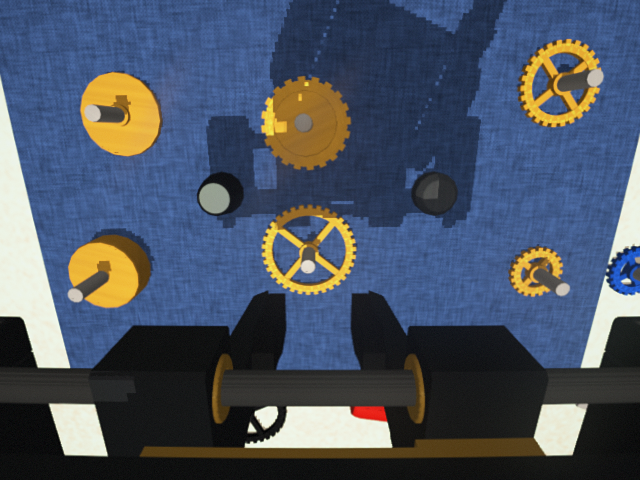

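The wrist view shows the large wheel's arbor top at (308,267), against a prediction of (309,267.5), so the measured position holds. All the other parts match their earlier places. Descending.

move_arm --translation '[[-0.25,-0.25,0],[0,0,0.8],[0,0,0.8],[0,0,0],[0,0,0],[0,0,0]]' --rot '[[0,0,0],[0,0,0],[0,0,0],[0,0,0],[0,0,0],[0,0,0]]'

```text
t: 4.35
tcp_pos: [0.5635, -0.2094, 0.0626]
eef_rot: [-0.0, 1.0, -0.001, 0.001]
force: [0.4, 0.1, -0.5]
width: 0.344
finger_force: 0.0
```

move_arm --translation '[[0.14,0.05,0.4],[0,0,0.5],[0,0,0],[0,0,0],[0,0,0]]' --rot '[[0,0,0],[0,0,0],[0,0,0],[0,0,0],[0,0,0]]'

```text
t: 4.85
tcp_pos: [0.5585, -0.2078, 0.038]
eef_rot: [0.0, 1.0, 0.0, -0.0]
force: [0.6, -0.5, -0.9]
width: 0.338
finger_force: 0.0
```

move_arm --translation '[[0,0,0],[0,0,0],[0,0,0],[0,0,0],[0,0,0],[0,0,0]]' --rot '[[0,0,0],[0,0,0],[0,0,0],[0,0,0],[0,0,0],[0,0,0]]' --hand 4 --newtons 25

```text
t: 5.45
tcp_pos: [0.5585, -0.2077, 0.0381]
eef_rot: [0.0, 1.0, -0.0, 0.0]
force: [-0.5, 0.1, -0.0]
width: 0.044
finger_force: 0.0
```

move_arm --translation '[[0,0,-0.5],[0,0,-0.8],[0,0,-1],[0,0,-0.2],[0,0,0],[0,0,0]]' --rot '[[0,0,0],[0,0,0],[0,0,0],[0,0,0],[0,0,0],[0,0,0]]'

```text
t: 6.05
tcp_pos: [0.5579, -0.2075, 0.1]
eef_rot: [0.0, 1.0, 0.0, -0.0]
force: [-0.2, -0.3, 0.2]
width: 0.045
finger_force: 0.0
```

```bash
python3 - <<'E'
from h import *
c=snap('wrist','w3'); o=get_obs(); print(o['tcp_pos'],o['width'],o['qpos'],c['eye'])
for z in (.036,.005): print(proj(c,(0.5598,-0.208,z)))
a=proj(c,o['tcp_pos']+[0,0,-.025]);print('tip',a, proj(c,o['tcp_pos']))
E
```

```text
[ 0.55754088 -0.20737632  0.09943062] 0.03825602677316717 [-3.97948892e-01  2.23985080e-01  1.89902719e+00 -2.85131154e-05
  1.02054501e+00 -1.96835938e+00] [ 0.47815663 -0.20747333  0.25933214]
[317.48240771 257.08945388]
[317.56763152 242.89188443]
tip [318.44653344 276.77501849] [318.47227393 296.72575495]
```

View pics/w3.png

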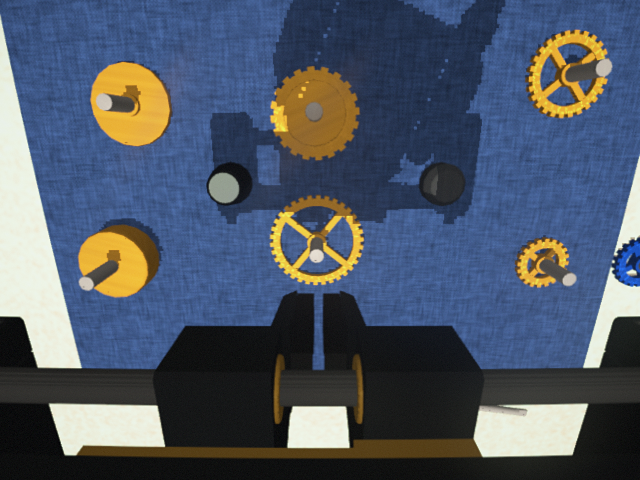

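The wheel is unmoved and the fingers shut empty. The tips appear at row 293, where row 277 was expected, so the jaws are not where the TCP reading puts them. I'll check with the fixed cameras.

```bash
python3 - <<'E'
from h import *
s=snap('side','s3');t=snap('top','t3');o=get_obs();X=o['tcp_pos'];print(X)
for n,c in(('s',s),('t',t)):
    for d in (0.05,0,-.025): print(n,d,proj(c,X+[0,0,d]))
ps=proj(s,X).astype(int);pt=proj(t,X).astype(int);L=[]
for c,p in((s,ps),(t,pt)):
    x0,y0=p[0]-65,p[1]-90; print(x0,y0)
    L.append(cv2.resize(c['pixels'][y0:y0+195,x0:x0+130,::-1],(390,585),interpolation=cv2.INTER_CUBIC))
cv2.imwrite('pics/c5.png',cv2.hconcat(L))
E
```

```text
[ 0.5574057  -0.20732211  0.09912654]
s 0.05 [327.62556095 273.60699938]
s 0 [327.11840916 297.55262097]
s -0.025 [326.87900952 308.84150161]
t 0.05 [409.1325204 252.2340932]
t 0 [405.26904924 255.28356654]
t -0.025 [403.46259114 256.70955112]
262 207
340 165
```

View pics/c5.png

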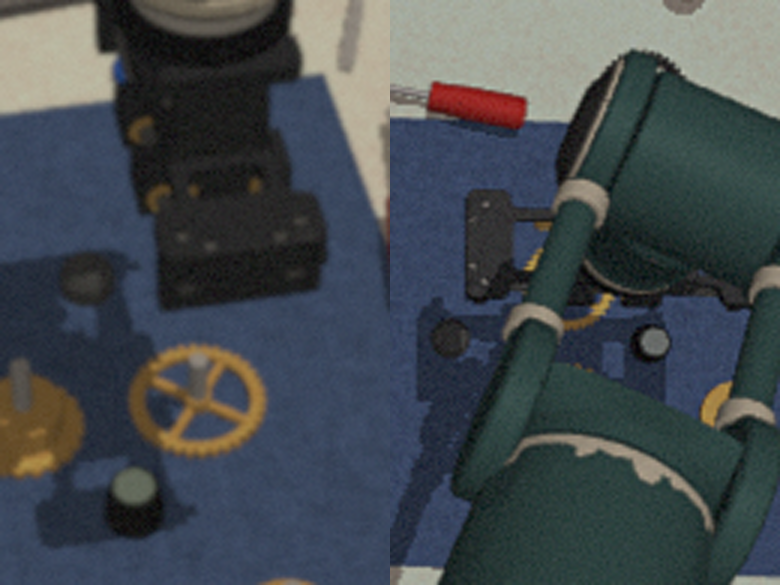

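```bash
python3 - <<'E'
from h import *
s=load('s3');w=load('w3');w2=load('w2');X=np.array([.5574,-.2073,.0991])
for dx in(-.0375,.0375): print(proj(s,X+[dx,-.0935,.039]))
print('obs (317,308),(369,301.5)')
for z in (.12,.138,.16,.18): print(z,onz(s,(317,308),z).round(4),onz(s,(369,301.5),z).round(4))
# w2 gap at tips: px 286,352 row 293 ; opening 29.8
c=w2; a,b=ray(c,(286,293))[1],ray(c,(352,293))[1]
R_=rot(c); k=.0298/np.linalg.norm(a-b); print('tip mid rel TCP', ray(c,(319,293))[0]+(a+b)/2*k-np.array([.5536,-.2020,.0984]))
for f,p in ((w,(215,370)),):pass
E
```

```text
[313.158399   335.39644811]
[369.99241799 327.01954008]
obs (317,308),(369,301.5)
0.12 [ 0.5361 -0.2415  0.12  ] [ 0.6092 -0.243   0.12  ]
0.138 [ 0.5332 -0.2565  0.138 ] [ 0.6043 -0.258   0.138 ]
0.16 [ 0.5297 -0.2749  0.16  ] [ 0.5983 -0.2764  0.16  ]
0.18 [ 0.5265 -0.2916  0.18  ] [ 0.5929 -0.293   0.18  ]
tip mid rel TCP [-0.01034096  0.0004399   0.01142114]
```

Both the side view (body edge about 40–50 mm high) and the finger spacing in the wrist view put the real fingertips about 11 mm above the reported TCP, not 25 mm below it. x and y agree. I'll descend to TCP z ≈ 0.010, which is safe because the miss at 0.038 bounds the tip height.

move_arm --translation '[[-0.1,0,0],[0,0,0],[0,0,1],[0,0,1],[0,0,0.4],[0,0,0.4],[0,0,0.2],[0,0,0]]' --rot '[[0,0,0],[0,0,0],[0,0,0],[0,0,0],[0,0,0],[0,0,0],[0,0,0],[0,0,0]]' --hand 30

```text
t: 7.0
tcp_pos: [0.5609, -0.2077, 0.0253]
eef_rot: [0.0, 1.0, 0.0, -0.0]
force: [-0.3, 0.4, 0.1]
width: 0.341
finger_force: 0.0
```

move_arm --translation '[[0,0,0.3],[0,0,0],[0,0,0]]' --rot '[[0,0,0],[0,0,0],[0,0,0]]'

```text
t: 7.3
tcp_pos: [0.5611, -0.2078, 0.0183]
eef_rot: [0.0, 1.0, -0.0, 0.0]
force: [0.4, 0.4, -0.1]
width: 0.34
finger_force: 0.0
```

move_arm --translation '[[0,0,0.34],[0,0,0],[0,0,0]]' --rot '[[0,0,0],[0,0,0],[0,0,0]]'

```text
t: 7.6
tcp_pos: [0.5605, -0.2076, 0.0091]
eef_rot: [0.0, 1.0, 0.0, -0.0]
force: [-0.7, -0.1, 0.2]
width: 0.34
finger_force: 0.0
```

move_arm --translation '[[0,0,0],[0,0,0],[0,0,0],[0,0,0],[0,0,0],[0,0,0]]' --rot '[[0,0,0],[0,0,0],[0,0,0],[0,0,0],[0,0,0],[0,0,0]]' --hand 4 --newtons 25

```text
t: 8.2
tcp_pos: [0.5611, -0.2078, 0.0098]
eef_rot: [0.0, 1.0, -0.0, 0.0]
force: [0.5, -0.3, 0.2]
width: 0.1
finger_force: 25.0
```

Gripped: 25 N at about 9–10 mm. Lifting and carrying to the large basket at (0.568, 0.173).

move_arm --translation '[[0,0,-0.3],[0,0,-0.8],[0,0,-1],[0,0.3,-1],[0,0.7,-0.5],[0,1,0],[0,1,0],[0,1,0]]' --rot '[[0,0,0],[0,0,0],[0,0,0],[0,0,0],[0,0,0],[0,0,0],[0,0,0],[0,0,0]]'

```text
t: 9.0
tcp_pos: [0.5603, -0.1059, 0.0995]
eef_rot: [0.0, 1.0, 0.0, -0.0]
force: [-0.8, 0.3, -1.0]
width: 0.101
finger_force: 25.0
```

move_arm --translation '[[0,1,0],[0,1,0],[0,1,0],[0,1,0],[0,1,0],[-0.3,1,0],[0,1,0],[0,1,0]]' --rot '[[0,0,0],[0,0,0],[0,0,0],[0,0,0],[0,0,0],[0,0,0],[0,0,0],[0,0,0]]'

```text
t: 9.8
tcp_pos: [0.5676, 0.0942, 0.0993]
eef_rot: [-0.0, 1.0, 0.0, -0.0]
force: [0.0, 0.1, -0.4]
width: 0.096
finger_force: 25.0
```

move_arm --translation '[[0,1,0],[0,1,0],[0,0.7,0],[0,0.4,0],[0,0,0],[0,0,0]]' --rot '[[0,0,0],[0,0,0],[0,0,0],[0,0,0],[0,0,0],[0,0,0]]'

```text
t: 10.4
tcp_pos: [0.5683, 0.1694, 0.0994]
eef_rot: [-0.0, 1.0, -0.0, -0.0]
force: [0.2, 1.3, -0.7]
width: 0.102
finger_force: 25.0
```

move_arm --translation '[[0,0.15,0.6],[0,0,0.8],[0,0,0.8],[0,0,0.4],[0,0,0.2],[0,0,0],[0,0,0]]' --rot '[[0,0,0],[0,0,0],[0,0,0],[0,0,0],[0,0,0],[0,0,0],[0,0,0]]'

```text
t: 11.1
tcp_pos: [0.5692, 0.1735, 0.0302]
eef_rot: [0.0, 1.0, 0.0, 0.001]
force: [0.3, -0.5, -0.0]
width: 0.101
finger_force: 25.0
```

move_arm --translation '[[0,0,0.12],[0,0,0.12],[0,0,0],[0,0,0]]' --rot '[[0,0,0],[0,0,0],[0,0,0],[0,0,0]]'

```text
t: 11.5
tcp_pos: [0.5686, 0.1735, 0.0237]
eef_rot: [0.0, 1.0, 0.0, 0.0]
force: [0.1, -0.2, -0.9]
width: 0.095
finger_force: 25.0
```

move_arm --translation '[[0,0,0.1],[0,0,0],[0,0,0]]' --rot '[[0,0,0],[0,0,0],[0,0,0]]'

```text
t: 11.8
tcp_pos: [0.5685, 0.1735, 0.021]
eef_rot: [0.0, 1.0, -0.0, -0.0]
force: [-0.7, -0.0, -0.4]
width: 0.096
finger_force: 25.0
```

move_arm --translation '[[0,0,0.08],[0,0,0],[0,0,0]]' --rot '[[0,0,0],[0,0,0],[0,0,0]]'

```text
t: 12.1
tcp_pos: [0.5685, 0.1735, 0.019]
eef_rot: [0.0, 1.0, -0.0, -0.0]
force: [1.0, -0.1, -0.8]
width: 0.101
finger_force: 25.0
```

move_arm --translation '[[0,0,0.05],[0,0,0],[0,0,0]]' --rot '[[0,0,0],[0,0,0],[0,0,0]]'

```text
t: 12.4
tcp_pos: [0.5687, 0.1736, 0.0188]
eef_rot: [0.0, 1.0, -0.0, 0.0]
force: [-2.4, -0.4, 5.8]
width: 0.101
finger_force: 25.0
```

Contact at 5.8 N with the underside at 0.009, which matches carrier plus floor. Releasing.

move_arm --translation '[[0,0,0],[0,0,0],[0,0,0],[0,0,0]]' --rot '[[0,0,0],[0,0,0],[0,0,0],[0,0,0]]' --hand 30

```text
t: 12.8
tcp_pos: [0.5685, 0.1735, 0.0177]
eef_rot: [0.0, 1.0, -0.0, -0.0]
force: [-0.2, 0.1, -0.2]
width: 0.34
finger_force: 0.0
```

move_arm --translation '[[0,0,-0.5],[0,0,-1],[0,0,-1],[0,-0.5,-0.8],[0.5,-1,0],[0.5,-1,0],[0.5,-1,0],[0.5,-1,0]]' --rot '[[0,0,0],[0,0,0],[0,0,0],[0,0,0],[0,0,0],[0,0,0],[0,0,0],[0,0,0]]'

```text
t: 13.6
tcp_pos: [0.5184, 0.0602, 0.1014]
eef_rot: [-0.0, 1.0, 0.0, 0.001]
force: [-0.1, 0.5, -1.2]
width: 0.341
finger_force: 0.0
```

move_arm --translation '[[0.75,-1,0],[0.75,-1,0],[0.75,-1,0],[0.7,-0.9,0],[0,0,0],[0,0,0]]' --rot '[[0,0,0],[0,0,0],[0,0,0],[0,0,0],[0,0,0],[0,0,0]]'

```text
t: 14.2
tcp_pos: [0.4452, -0.0367, 0.1013]
eef_rot: [0.001, 1.0, 0.0, 0.001]
force: [-0.2, 0.4, 0.5]
width: 0.34
finger_force: 0.0
```

```bash
python3 - <<'E'
from h import *
c=snap('wrist','w4');t=snap('top','t4'); o=get_obs(); print(o['tcp_pos'])
for X in ((.4437,-.0413,.036),(.5776,-.0332,.036),(.568,.173,.045)): print(proj(c,X),proj(t,X))
a=c['pixels'][:,:,::-1]; b=cv2.resize(t['pixels'][215:335,150:360,::-1],(560,320),interpolation=cv2.INTER_CUBIC)
cv2.imwrite('pics/c6.png',cv2.vconcat([cv2.resize(a[150:330],(560,158)) if 0 else cv2.resize(a[130:370,100:540],(560,280)),b[:320]]))
E
```

```text
[ 0.44579821 -0.03609394  0.10112142]
[311.33730145 251.55079294] [324.52763356 308.46230226]
[322.97506285 411.66178221] [322.3889099  247.71538727]
[591.2384373  407.35867073] [228.79327041 249.08275103]
```

View pics/c6.png

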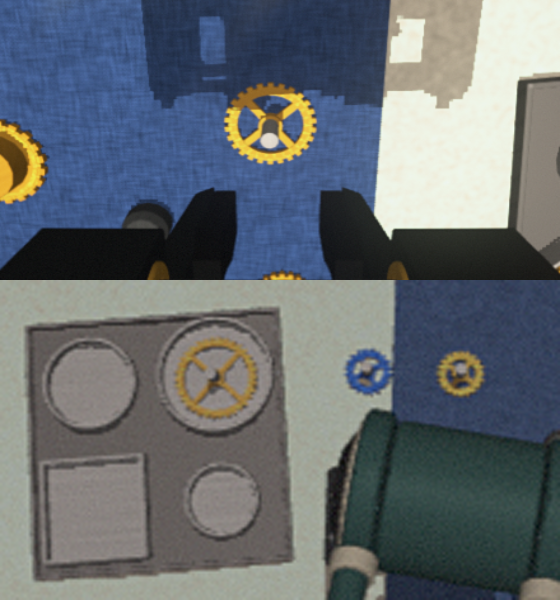

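The large wheel lies flat and centred in its basket. The middle arbor is at wrist pixel (312,251), against a prediction of (311,251.5). Descending on it.

move_arm --translation '[[0.08,-0.2,0.8],[0,0,1],[0,0,0.6],[0,0,0.4],[0,0,0.2],[0,0,0],[0,0,0]]' --rot '[[0,0,0],[0,0,0],[0,0,0],[0,0,0],[0,0,0],[0,0,0],[0,0,0]]'

```text
t: 15.0
tcp_pos: [0.4436, -0.0413, 0.026]
eef_rot: [-0.0, 1.0, -0.0, 0.001]
force: [0.3, -0.6, -0.3]
width: 0.343
finger_force: 0.0
```

move_arm --translation '[[0,0,0.4],[0,0,0.2],[0,0,0],[0,0,0]]' --rot '[[0,0,0],[0,0,0],[0,0,0],[0,0,0]]'

```text
t: 15.4
tcp_pos: [0.4425, -0.0414, 0.0101]
eef_rot: [0.0, 1.0, 0.0, -0.0]
force: [0.3, -0.6, -0.1]
width: 0.338
finger_force: 0.0
```

move_arm --translation '[[0,0,0],[0,0,0],[0,0,0],[0,0,0],[0,0,0],[0,0,0]]' --rot '[[0,0,0],[0,0,0],[0,0,0],[0,0,0],[0,0,0],[0,0,0]]' --hand 4 --newtons 25

```text
t: 16.0
tcp_pos: [0.443, -0.0415, 0.0105]
eef_rot: [0.0, 1.0, -0.0, 0.0]
force: [-0.4, 0.0, 0.9]
width: 0.098
finger_force: 25.0
```

move_arm --translation '[[0,0,-0.3],[0,0,-0.8],[0,0,-1],[0,0.3,-1],[-0.3,0.7,-0.5],[-0.5,1,0],[-0.5,1,0],[-0.5,1,0]]' --rot '[[0,0,0],[0,0,0],[0,0,0],[0,0,0],[0,0,0],[0,0,0],[0,0,0],[0,0,0]]'

```text
t: 16.8
tcp_pos: [0.4882, 0.0595, 0.101]
eef_rot: [0.0, 1.0, 0.0, 0.0]
force: [0.0, 0.5, -0.5]
width: 0.096
finger_force: 25.0
```

move_arm --translation '[[-0.5,1,0],[-0.5,1,0],[-0.5,1,0],[-0.5,1,0],[-0.5,1,0],[-0.3,1,0],[0,1,0],[0,0.8,0]]' --rot '[[0,0,0],[0,0,0],[0,0,0],[0,0,0],[0,0,0],[0,0,0],[0,0,0],[0,0,0]]'

```text
t: 17.6
tcp_pos: [0.5578, 0.2549, 0.1005]
eef_rot: [-0.0, 1.0, 0.0, -0.0]
force: [0.0, 0.4, -0.5]
width: 0.096
finger_force: 25.0
```

move_arm --translation '[[0,0.82,0],[0,0,0.5],[0,0,0.8],[0,0,0.8],[0,0,0.5],[0,0,0.3],[0,0,0],[0,0,0]]' --rot '[[0,0,0],[0,0,0],[0,0,0],[0,0,0],[0,0,0],[0,0,0],[0,0,0],[0,0,0]]'

```text
t: 18.4
tcp_pos: [0.5583, 0.2739, 0.0283]
eef_rot: [0.0, 1.0, 0.0, 0.0]
force: [-0.1, 0.2, -1.4]
width: 0.101
finger_force: 25.0
```

move_arm --translation '[[0,0.22,0],[0,0,0.12],[0,0,0.12],[0,0,0],[0,0,0]]' --rot '[[0,0,0],[0,0,0],[0,0,0],[0,0,0],[0,0,0]]'

```text
t: 18.9
tcp_pos: [0.5577, 0.2795, 0.0217]
eef_rot: [0.0, 1.0, -0.0, -0.0]
force: [0.1, 0.0, -0.7]
width: 0.101
finger_force: 25.0
```

move_arm --translation '[[0,0,0.08],[0,0,0],[0,0,0]]' --rot '[[0,0,0],[0,0,0],[0,0,0]]'

```text
t: 19.2
tcp_pos: [0.5578, 0.2794, 0.0198]
eef_rot: [0.0, 1.0, -0.0, -0.0]
force: [-0.1, 0.2, -0.4]
width: 0.097
finger_force: 25.0
```

move_arm --translation '[[0,0,0.06],[0,0,0],[0,0,0]]' --rot '[[0,0,0],[0,0,0],[0,0,0]]'

```text
t: 19.5
tcp_pos: [0.558, 0.2795, 0.0195]
eef_rot: [0.0, 1.0, -0.0, -0.0]
force: [-2.9, -1.6, 6.5]
width: 0.099
finger_force: 25.0
```

Contact. Release, then go to the small wheel at (0.5775, -0.033).

move_arm --translation '[[0,0,0],[0,0,0],[0,0,0],[0,0,0]]' --rot '[[0,0,0],[0,0,0],[0,0,0],[0,0,0]]' --hand 30

```text
t: 19.9
tcp_pos: [0.5578, 0.2795, 0.0181]
eef_rot: [0.0, 1.0, -0.0, -0.0]
force: [0.2, -0.2, -0.4]
width: 0.344
finger_force: 0.0
```

move_arm --translation '[[0,0,-0.5],[0,0,-1],[0,0,-1],[0,-0.5,-0.8],[0,-1,0],[0,-1,0],[0,-1,0],[0,-1,0]]' --rot '[[0,0,0],[0,0,0],[0,0,0],[0,0,0],[0,0,0],[0,0,0],[0,0,0],[0,0,0]]'

```text
t: 20.7
tcp_pos: [0.5581, 0.1662, 0.102]
eef_rot: [0.0, 1.0, 0.0, 0.001]
force: [0.1, -0.2, -0.7]
width: 0.339
finger_force: 0.0
```

move_arm --translation '[[-0.2,-1,0],[-0.2,-1,0],[-0.2,-1,0],[-0.2,-1,0],[0,-1,0],[0,-1,0],[0,-1,0],[0,-0.9,0]]' --rot '[[0,0,0],[0,0,0],[0,0,0],[0,0,0],[0,0,0],[0,0,0],[0,0,0],[0,0,0]]'

```text
t: 21.5
tcp_pos: [0.578, -0.0317, 0.1019]
eef_rot: [0.0, 1.0, -0.0, 0.001]
force: [0.4, 0.5, 0.3]
width: 0.34
finger_force: 0.0
```

move_arm --translation '[[0,0,0],[0,0,0]]' --rot '[[0,0,0],[0,0,0]]'

```text
t: 21.7
tcp_pos: [0.578, -0.0306, 0.1016]
eef_rot: [0.001, 1.0, 0.0, 0.0]
force: [-0.5, 0.1, 0.2]
width: 0.338
finger_force: 0.0
```

move_arm --translation '[[0,-0.1,0.8],[0,0,1],[0,0,0.6],[0,0,0.4],[0,0,0.2],[0,0,0],[0,0,0]]' --rot '[[0,0,0],[0,0,0],[0,0,0],[0,0,0],[0,0,0],[0,0,0],[0,0,0]]'

```text
t: 22.4
tcp_pos: [0.5784, -0.0329, 0.0265]
eef_rot: [0.0, 1.0, -0.0, 0.001]
force: [0.5, -0.2, -0.2]
width: 0.341
finger_force: 0.0
```

move_arm --translation '[[0,0,0.4],[0,0,0.25],[0,0,0],[0,0,0]]' --rot '[[0,0,0],[0,0,0],[0,0,0],[0,0,0]]'

```text
t: 22.8
tcp_pos: [0.5774, -0.033, 0.0092]
eef_rot: [0.0, 1.0, 0.0, -0.0]
force: [-0.2, -0.1, -1.1]
width: 0.338
finger_force: 0.0
```

move_arm --translation '[[0,0,0],[0,0,0],[0,0,0],[0,0,0],[0,0,0],[0,0,0]]' --rot '[[0,0,0],[0,0,0],[0,0,0],[0,0,0],[0,0,0],[0,0,0]]' --hand 4 --newtons 25

```text
t: 23.4
tcp_pos: [0.578, -0.033, 0.0098]
eef_rot: [0.0, 1.0, -0.0, 0.0]
force: [0.7, -1.4, 0.5]
width: 0.103
finger_force: 25.0
```

move_arm --translation '[[0,0,-0.3],[0,0,-0.8],[0,0,-1],[0,0.3,-1],[0.3,0.7,-0.5],[0.6,1,0],[0.6,1,0],[0.6,1,0]]' --rot '[[0,0,0],[0,0,0],[0,0,0],[0,0,0],[0,0,0],[0,0,0],[0,0,0],[0,0,0]]'

```text
t: 24.2
tcp_pos: [0.5237, 0.0686, 0.0995]
eef_rot: [0.0, 1.0, 0.0, -0.0]
force: [-0.1, 0.4, -0.6]
width: 0.099
finger_force: 25.0
```

move_arm --translation '[[0.6,1,0],[0.6,1,0],[0.6,1,0],[0.6,0.8,0],[0,0,0],[0,0,0],[0,0,0]]' --rot '[[0,0,0],[0,0,0],[0,0,0],[0,0,0],[0,0,0],[0,0,0],[0,0,0]]'

```text
t: 24.9
tcp_pos: [0.4654, 0.1618, 0.0996]
eef_rot: [0.0, 1.0, -0.0, 0.0]
force: [-0.4, -0.7, -1.0]
width: 0.101
finger_force: 25.0
```

move_arm --translation '[[0.1,0,0.5],[0,0,0.8],[0,0,0.8],[0,0,0.4],[0,0,0.2],[0,0,0],[0,0,0]]' --rot '[[0,0,0],[0,0,0],[0,0,0],[0,0,0],[0,0,0],[0,0,0],[0,0,0]]'

```text
t: 25.6
tcp_pos: [0.4635, 0.1621, 0.0326]
eef_rot: [0.0, 1.0, 0.0, 0.0]
force: [0.5, 0.6, 0.3]
width: 0.097
finger_force: 25.0
```

move_arm --translation '[[0,0,0.16],[0,0,0.16],[0,0,0],[0,0,0]]' --rot '[[0,0,0],[0,0,0],[0,0,0],[0,0,0]]'

```text
t: 26.0
tcp_pos: [0.4628, 0.1621, 0.0241]
eef_rot: [0.0, 1.0, -0.0, -0.0]
force: [-0.4, 0.1, -0.3]
width: 0.098
finger_force: 25.0
```

move_arm --translation '[[0,0,0.08],[0,0,0],[0,0,0]]' --rot '[[0,0,0],[0,0,0],[0,0,0]]'

```text
t: 26.3
tcp_pos: [0.4628, 0.1621, 0.0221]
eef_rot: [0.0, 1.0, -0.0, -0.0]
force: [-0.2, -0.7, -0.4]
width: 0.101
finger_force: 25.0
```

move_arm --translation '[[0,0,0.1],[0,0,0],[0,0,0]]' --rot '[[0,0,0],[0,0,0],[0,0,0]]'

```text
t: 26.6
tcp_pos: [0.4627, 0.162, 0.0195]
eef_rot: [0.0, 1.0, -0.0, -0.0]
force: [0.7, 0.6, -0.0]
width: 0.1
finger_force: 25.0
```

move_arm --translation '[[0,0,0.06],[0,0,0],[0,0,0]]' --rot '[[0,0,0],[0,0,0],[0,0,0]]'

```text
t: 26.9
tcp_pos: [0.463, 0.1621, 0.0188]
eef_rot: [0.0, 1.0, 0.0, 0.0]
force: [-2.8, -0.2, 4.3]
width: 0.099
finger_force: 25.0
```

move_arm --translation '[[0,0,0],[0,0,0],[0,0,0],[0,0,0]]' --rot '[[0,0,0],[0,0,0],[0,0,0],[0,0,0]]' --hand 30

```text
t: 27.3
tcp_pos: [0.4628, 0.162, 0.018]
eef_rot: [0.0, 1.0, -0.0, -0.0]
force: [-0.6, -0.5, -0.3]
width: 0.341
finger_force: 0.0
```

move_arm --translation '[[0,0,-0.5],[0,0,-1],[0,0,-1],[0,-0.5,-0.8],[0,-1,0],[0,-1,0],[0,-1,0],[0,-1,0]]' --rot '[[0,0,0],[0,0,0],[0,0,0],[0,0,0],[0,0,0],[0,0,0],[0,0,0],[0,0,0]]'

```text
t: 28.1
tcp_pos: [0.4631, 0.0487, 0.1018]
eef_rot: [0.0, 1.0, 0.0, 0.001]
force: [-0.6, 0.6, 1.3]
width: 0.338
finger_force: 0.0
```

move_arm --translation '[[0,-1,0],[-0.27,-1,0],[0,-1,0],[0,-1,0],[0,-1,0],[0,-1,0],[0,-1,0],[0,-1,0]]' --rot '[[0,0,0],[0,0,0],[0,0,0],[0,0,0],[0,0,0],[0,0,0],[0,0,0],[0,0,0]]'

```text
t: 28.9
tcp_pos: [0.4696, -0.1516, 0.1016]
eef_rot: [0.0, 1.0, -0.0, 0.001]
force: [0.6, -0.0, -0.2]
width: 0.341
finger_force: 0.0
```

move_arm --translation '[[0,-1,0],[0,-1,0],[0,-0.35,0],[0,0,0],[0,0,0]]' --rot '[[0,0,0],[0,0,0],[0,0,0],[0,0,0],[0,0,0]]'

```text
t: 29.4
tcp_pos: [0.4694, -0.2086, 0.1008]
eef_rot: [0.0, 1.0, 0.0, -0.0]
force: [0.3, 0.2, -0.1]
width: 0.34
finger_force: 0.0
```

Positioned over the barrel. Descending about 78 mm.

move_arm --translation '[[0,0,0.8],[0,0,0.8],[0,0,0.5],[0,0,0.3],[0,0,0.1],[0,0,0],[0,0,0]]' --rot '[[0,0,0],[0,0,0],[0,0,0],[0,0,0],[0,0,0],[0,0,0],[0,0,0]]'

```text
t: 30.1
tcp_pos: [0.4701, -0.2094, 0.0388]
eef_rot: [0.0, 1.0, -0.0, 0.001]
force: [-0.4, -0.5, 0.2]
width: 0.337
finger_force: 0.0
```

move_arm --translation '[[0,0,0.3],[0,0,0.25],[0,0,0],[0,0,0]]' --rot '[[0,0,0],[0,0,0],[0,0,0],[0,0,0]]'

```text
t: 30.5
tcp_pos: [0.4691, -0.2091, 0.0239]
eef_rot: [0.0, 1.0, 0.0, -0.0]
force: [-0.1, -0.4, -0.6]
width: 0.344
finger_force: 0.0
```

move_arm --translation '[[0,0,0],[0,0,0],[0,0,0],[0,0,0],[0,0,0],[0,0,0]]' --rot '[[0,0,0],[0,0,0],[0,0,0],[0,0,0],[0,0,0],[0,0,0]]' --hand 4 --newtons 40

```text
t: 31.1
tcp_pos: [0.4695, -0.2093, 0.0244]
eef_rot: [0.0, 1.0, -0.0, 0.0]
force: [0.4, -1.6, -0.4]
width: 0.094
finger_force: 40.0
```

move_arm --translation '[[0,0,-0.3],[0,0,-0.8],[0,0,-1],[0,0.3,-1],[0,0.7,-0.5],[0,1,0],[0,1,0],[0,1,0]]' --rot '[[0,0,0],[0,0,0],[0,0,0],[0,0,0],[0,0,0],[0,0,0],[0,0,0],[0,0,0]]'

```text
t: 31.9
tcp_pos: [0.4691, -0.1082, 0.1148]
eef_rot: [0.0, 1.0, 0.0, 0.0]
force: [0.3, 0.1, -2.3]
width: 0.097
finger_force: 40.0
```

move_arm --translation '[[0,1,0],[0,1,0],[0.3,1,0],[0.35,1,0],[0,1,0],[0,1,0],[0,1,0],[0,1,0]]' --rot '[[0,0,0],[0,0,0],[0,0,0],[0,0,0],[0,0,0],[0,0,0],[0,0,0],[0,0,0]]'

```text
t: 32.7
tcp_pos: [0.4527, 0.0919, 0.1146]
eef_rot: [0.0, 1.0, 0.0, -0.0]
force: [-1.1, 0.4, -0.6]
width: 0.097
finger_force: 40.0
```

move_arm --translation '[[0,1,0],[0,1,0],[0,1,0],[0,1,0],[0,1,0],[0,1,0],[0,0.8,0],[0,0.33,0]]' --rot '[[0,0,0],[0,0,0],[0,0,0],[0,0,0],[0,0,0],[0,0,0],[0,0,0],[0,0,0]]'

```text
t: 33.5
tcp_pos: [0.453, 0.2706, 0.1145]
eef_rot: [-0.001, 1.0, 0.0, -0.0]
force: [-0.0, 1.0, -1.4]
width: 0.1
finger_force: 40.0
```

move_arm --translation '[[0,0,0],[0,0,0],[0,0,0]]' --rot '[[0,0,0],[0,0,0],[0,0,0]]'

```text
t: 33.8
tcp_pos: [0.4532, 0.2681, 0.1142]
eef_rot: [0.001, 1.0, -0.0, -0.0]
force: [0.0, 0.2, -2.0]
width: 0.098
finger_force: 40.0
```

move_arm --translation '[[0,0.04,0.5],[0,0,0.8],[0,0,0.8],[0,0,0.4],[0,0,0.2],[0,0,0.1],[0,0,0],[0,0,0]]' --rot '[[0,0,0],[0,0,0],[0,0,0],[0,0,0],[0,0,0],[0,0,0],[0,0,0],[0,0,0]]'

```text
t: 34.6
tcp_pos: [0.4541, 0.2704, 0.0452]
eef_rot: [0.0, 1.0, 0.0, 0.001]
force: [0.2, 0.2, -1.6]
width: 0.093
finger_force: 40.0
```

move_arm --translation '[[0,0,0.12],[0,0,0.12],[0,0,0],[0,0,0]]' --rot '[[0,0,0],[0,0,0],[0,0,0],[0,0,0]]'

```text
t: 35.0
tcp_pos: [0.4532, 0.27, 0.0382]
eef_rot: [0.0, 1.0, -0.0, -0.0]
force: [0.3, 0.5, -1.3]
width: 0.094
finger_force: 40.0
```

move_arm --translation '[[0,0,0.15],[0,0,0],[0,0,0]]' --rot '[[0,0,0],[0,0,0],[0,0,0]]'

```text
t: 35.3
tcp_pos: [0.4532, 0.27, 0.0344]
eef_rot: [0.0, 1.0, -0.0, -0.0]
force: [-0.1, 0.3, -2.0]
width: 0.095
finger_force: 40.0
```

move_arm --translation '[[0,0,0.06],[0,0,0],[0,0,0]]' --rot '[[0,0,0],[0,0,0],[0,0,0]]'

```text
t: 35.6
tcp_pos: [0.4536, 0.2702, 0.0334]
eef_rot: [0.0, 1.0, 0.0, 0.0]
force: [-0.2, -0.1, 0.9]
width: 0.095
finger_force: 40.0
```

move_arm --translation '[[0,0,0.03],[0,0,0],[0,0,0]]' --rot '[[0,0,0],[0,0,0],[0,0,0]]'

```text
t: 35.9
tcp_pos: [0.4536, 0.2702, 0.0334]
eef_rot: [0.0, 1.0, 0.0, 0.0]
force: [-2.4, -1.3, 6.2]
width: 0.095
finger_force: 40.0
```

move_arm --translation '[[0,0,0],[0,0,0],[0,0,0],[0,0,0]]' --rot '[[0,0,0],[0,0,0],[0,0,0],[0,0,0]]' --hand 30

```text
t: 36.3
tcp_pos: [0.4534, 0.2701, 0.0322]
eef_rot: [0.0, 1.0, -0.0, -0.0]
force: [-0.1, 0.5, -0.8]
width: 0.336
finger_force: 0.0
```

move_arm --translation '[[0,0,-0.5],[0,0,-1],[0,0,-1],[0,0,-1],[0,0,-1],[0,0,-1],[0,1,0],[0,1,0]]' --rot '[[0,0,0],[0,0,0],[0,0,0],[0,0,0],[0,0,0],[0,0,0],[0,0,0],[0,0,0]]'

```text
t: 37.1
tcp_pos: [0.4545, 0.3208, 0.1726]
eef_rot: [0.001, 1.0, 0.001, 0.002]
force: [-0.8, -0.5, -1.2]
width: 0.343
finger_force: 0.0
```

move_arm --translation '[[0,1,0],[0,1,0],[0,1,0],[0,1,0],[0,0,0],[0,0,0]]' --rot '[[0,0,0],[0,0,0],[0,0,0],[0,0,0],[0,0,0],[0,0,0]]'

```text
t: 37.7
tcp_pos: [0.4533, 0.4201, 0.1703]
eef_rot: [-0.0, 1.0, -0.0, 0.0]
force: [-0.7, -0.2, 0.0]
width: 0.341
finger_force: 0.0
```

```bash
python3 - <<'E'
from h import *
t=snap('top','t9');s=snap('side','s9');print(get_obs()['tcp_pos'])
a=cv2.resize(t['pixels'][190:340,150:485,::-1],(800,358),interpolation=cv2.INTER_CUBIC)
b=cv2.resize(s['pixels'][125:225,190:400,::-1],(508,242),interpolation=cv2.INTER_CUBIC)
cv2.imwrite('pics/c9.png',cv2.vconcat([a,cv2.copyMakeBorder(b,0,0,0,292,cv2.BORDER_CONSTANT)]))
E
```

```text
[0.45332604 0.41917818 0.17005444]
```

View pics/c9.png

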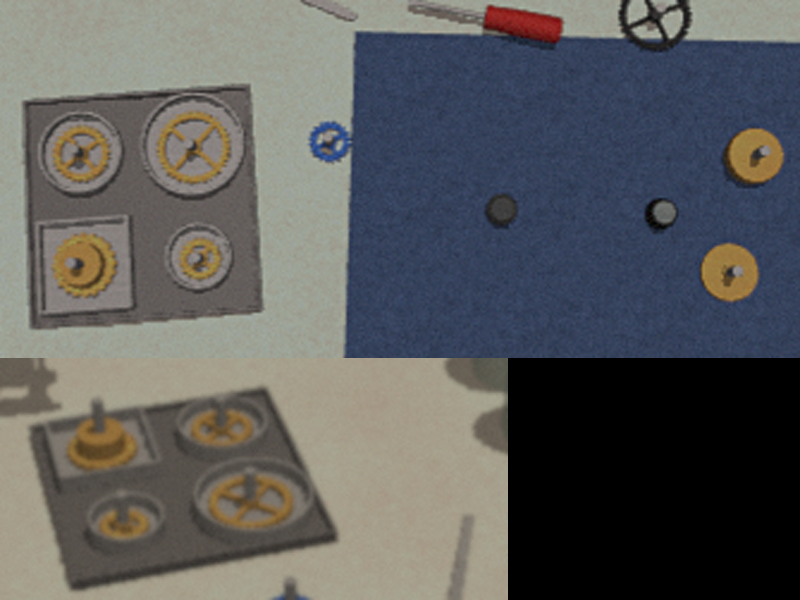

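All four parts sit flat with arbors up in the right baskets: large (193,147), middle (80,153), small (200,258), barrel (84,265). The blank, drum, blue and black wheels have not moved. Handing in.

```bash
python3 -c "
from plant import close_job; print(close_job())"
```

```text
the job is handed in; nothing more can be done
None
```

The job is handed in at about 38 s: all three wheels and the barrel sit flat, arbor up, in their matching baskets, with the look-alikes unmoved in the final pictures; the first grasp closed empty (jaws about 36 mm higher than the stated tool frame) and was redone without moving the wheel.

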